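Make up two linkage kits from the painted stock

ROBOT

A 6-joint arm with a two-finger parallel gripper is mounted at the origin on the work surface. World frame = base frame: x ahead of the robot, y to its left, z up, the work surface at z = 0. Lengths are in m, angles in rad, forces in N, time in s.
With the tool pointing down it reaches from about 0.225 to 0.875 m from the base axis. Payload 3.4 kg.
Tool frame: the origin (TCP) lies midway between the tips of the shut fingers; the grasp point (between the pads) lies 19 mm behind it (manip.pinch_z is the z of the grasp point in the tool frame, in m); z points along the fingers, x is the direction in which the jaws open and shut, and the axes are right-handed (so a half turn about z gives the same grasp; the last joint's range is limited). The gripper opens to 85 mm and grips with 20 to 120 N. Pads are 22 mm wide; open, the fingers measure 114 mm over their backs; the gripper's body (76 mm by 85 mm) begins 54 mm behind the grasp point. The pads swing forward as they close: fully open they stand 13 mm farther back than shut.
Start: joints at [1.199, 0.276, 1.505, -0, 1.361, -0.121], TCP at [0.143, 0.557, 0.231] pointing down, gripper open.
Joint ranges: [-2.89, 2.89], [-0.75, 2.08], [0.22, 2.7], [-1.18, 4.32], [0.11, 2.71], [-2.7, 2.7]. Speed limits (rad/s): [2.57, 2.57, 3.14, 3.14, 3.14, 3.14].

INTERFACE

Orientations are given as a unit quaternion [w, x, y, z].
In Python, from rig import manip gives the robot as it stands. The module is installed in compiled form; this text tells all that it offers.
- The arm moves only by the tool drive_tool, never from a script. Its argument "steps" is a list of rows, each a list of 5 numbers: the shift along the tool's x, y, z in mm, then the turn about the tool's z in rad, then the gripper command: -1 is shut, 1 is fully open, values between are in proportion. A call has 1 to 5 rows; each row is the pose to reach, as a shift and turn from the pose measured when the call began, along the tool's axes at that moment; what a row does not reach only later rows make up. A row lasts 1/10 s, in which the tool goes at most 50 mm and 8.59 degrees, less where a joint would pass 70% of its speed; a pose out of reach is approached as far as the arm can. A call with a gripper value outside its range is refused whole. The fingers move at their own pace and stop on an object; "squeeze" is the grip in N (left out, the last holds). Time passes only in rows, so rows that repeat a pose let the fingers close. It gives the time, the measured TCP pose, the force and the opening at its end, in the units of the state.
- manip.get_state(): the state, without advancing time (a new reading comes with each control period).
- manip.get_image(name): name is "side" or "top" or "wrist"; returns the picture (400x640x3 uint8, blue, green, red); there is no depth.
- manip.get_calibration(name): a dict with "camera_matrix" (3x3 intrinsics, pixels), "rvec" (rotation vector, rad) and "tvec" (3), from world to camera coordinates, as OpenCV has them. Camera axes: x right, y down, z forward; pixel columns grow to the right and rows downward; lengths in m; the calibration is good to about 2 mm. A picture is of the moment at which its call begins: read the wrist's pose just before it. get_calibration takes no time and is no camera call; for the wrist camera it gives the pose at the moment of the call.
- manip.sign_off(): hands the job in, once; it reports no verdict.
Trained networks look in the newest picture that a camera, given by its name, has taken for a name from the list of things; names that differ only in an ending like _2 or _b are one class to them, and where a whole thing is asked for, a point or a joint stands for the part that bears it (a point fixed in the world has none). Each returns a list of dicts, best first, with "conf" (0 to 1); they miss things now and then, are a little off and sometimes report something else, mostly with a low value. They report only what shows in the picture. A call takes as long as a camera call. They do not tell look-alikes from the thing itself.
- manip.masks_of(camera, name): "pixels" (400x640 bool, what is visible of it) and "location" ([column, row] in pixels, amid what is visible of it).
The state is a dict: "clock": time; "qpos": joint angles; "qd": joint speeds; "effort": joint torques, N m; "position": TCP position; "ee_rot": TCP orientation; "contact_force": force on the tool from outside, world axes, zero at the start; "moment": the same for the moment, N m; "width": finger opening in m.
Only numpy, scipy, OpenCV 4.12 (cv2) and the standard library are available. Lean on these libraries where they do the work, as an engineer would, in place of code of your own. Each camera call takes 0.05 s, during which the arm holds its last target.

TASK

Make up the two linkage kits: on the yellow board the long black link, the brass bush and the steel pin (standing on its head), on the green board the short red link and the steel collar. Set each part flat on its own painted silhouette, the links in line with theirs, and let go. Leave the rusty bush, the paint tin and the brush where they are.

Things in the scene. Friction and masses are not known exactly. Their poses are not given: they have to be found in the camera images.
- yellow_board: Flat yellow kit board, fixed, 170 (x) x 160 (y) x 10 mm, no rim. Origin: centre of its underside, z up; yaw within 20 degrees of the bench axes. Dark grey silhouettes painted on top (flush): long round-ended bar along the board's x, centre x=0, y=-40 mm (black link); ring 40 mm across at x=-45, y=+40 (brass bush); full round spot 36 mm across at x=+45, y=+40 (pin).
- green_board: Flat green kit board, fixed, same size and origin as the yellow one; the two swap sides from start to start. Dark grey silhouettes painted on top: short round-ended bar along the board's x, centre x=0, y=-40 mm (red link); ring 56 mm across at x=0, y=+40 mm (steel collar).
- black_link_c (a point): Centre of the long black-painted link: flat bar with round ends and an eye at each end, 98 long (its x) x 30 wide (its y) x 16 mm thick, about 0.2 kg; this point is half-way up, 8 mm above its underside. Starts on the bench in the stock between the boards, places shuffled.
- red_link_c (a point): Centre of the short red-painted link: same form, 72 long (its x) x 30 wide (its y) x 16 mm thick, about 0.14 kg; point 8 mm above its underside. Starts on the bench in the stock between the boards, places shuffled.
- brass_bush_c (a point): Centre of the yellow brass bush: tube standing on end, 38 mm outside and 24 mm inside diameter, 30 mm tall, about 0.12 kg; point 15 mm above its underside, axis z. Starts on the bench in the stock between the boards, places shuffled.
- steel_collar_c (a point): Centre of the flat bright steel collar: ring lying flat, 54 mm outside and 34 mm inside diameter, 18 mm tall, about 0.16 kg; point 9 mm above its underside, axis z. Starts on the bench in the stock between the boards, places shuffled.
- pin_c (a point): Centre of the bright steel pin standing on its head: head below, 34 mm diameter x 8 mm; round shank above it, 18 mm diameter x 50 mm; 58 mm tall in all, about 0.13 kg; point on the axis 29 mm above its underside, z up along the shank. Starts on the bench in the stock between the boards, places shuffled.
- rusty_bush_c (a point): Centre of the worn, rust-brown bush, same size as the brass one; it stands among the stock, is not wanted and stays where it is. Point 15 mm above its underside.
- paint_tin_c (a point): Centre (29 mm up) of a closed small tin of red paint, 60 mm diameter, 58 mm tall, loose at the far edge of the work; stays where it is.
- paint_brush: Flat paint brush with wooden handle, loose, lying at the far edge of the work, about 170 mm long along its x (handle to -x, 100 mm; black bristles to +x, 70 mm), 40 mm wide, 14 mm tall; origin on the underside at the handle's end next to the ferrule. Stays where it is.
Not all that is in view belongs to the job. What is shaped like the part that bears brass_bush_c but pink or turquoise is not meant.

How it is judged:
By the outcome, as a careful person would: the job done as asked, in the order asked, and still so for the second after the job is handed in, with the robot touching nothing.
It also fails if it takes over 112 s, if anything falls off the work surface, if the arm or the gripper's body presses on something with over 40 N, if the wrist force passes 120 N, or if a joint passes its speed limit or range.

## Working session

There is one attempt and no reset: what is moved stays moved. The work goes in short steps, Python scripts to look and compute and a tool call to move; the robot and the scene stay as the last step left them, time stands still between calls to the robot, and variables do not carry over. Pictures are saved under pics/ and viewed, and the job is handed in when it is done.

Besides the shell and the picture viewer there is one more tool, called after "Emit:" as a command line: name --pt "numbers of a row" for each row, then --argument value for the rest. drive_tool: Moves the arm, as the interface text tells. Its arguments: {"type":"object","properties":{"steps":{"type":"array","items":{"type":"array","items":{"type":"number"}}},"squeeze":{"type":"number"}},"required":["steps"]}

```bash
mkdir -p pics; ls; python3 - <<'E'
from rig import manip
import cv2,numpy as np
s=manip.get_state();print(s['clock'],s['position'],s['ee_rot'],s['width'],manip.pinch_z)
for n in ['top','side']:
    im=manip.get_image(n);cv2.imwrite(f'pics/{n}0.png',im)
    c=manip.get_calibration(n);print(n,c)
print(manip.get_state()['clock'])
E
```

```text
pics
0.0 [0.14251768 0.55648964 0.23040706] [ 4.86527464e-04  7.89988353e-01  6.13121113e-01 -8.16470417e-04] 0.08514745687512058 -0.0187
top {'camera_matrix': array([[433.18268434,   0.        , 310.71562317],
       [  0.        , 433.18268434, 201.53153961],
       [  0.        ,   0.        ,   1.        ]]), 'rvec': array([ 2.16012057, -2.220204  ,  0.07365832]), 'tvec': array([0.00662946, 0.56051789, 1.03769901])}
side {'camera_matrix': array([[442.12581146,   0.        , 320.2902335 ],
       [  0.        , 442.12581146, 200.5434663 ],
       [  0.        ,   0.        ,   1.        ]]), 'rvec': array([ 0.23045717, -2.80822285,  1.18875563]), 'tvec': array([0.57311819, 0.10496547, 0.8915717 ])}
0.1
```

View pics/top0.png

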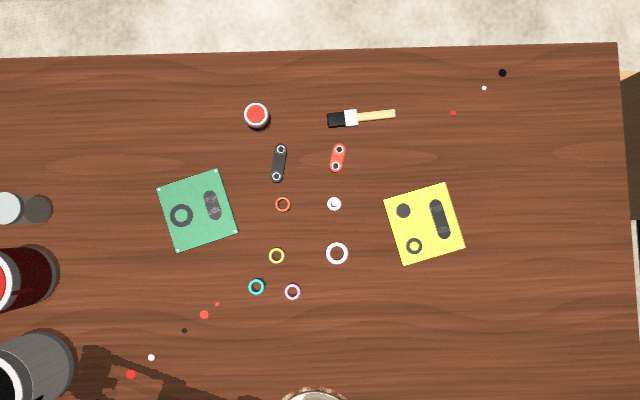

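View pics/side0.png

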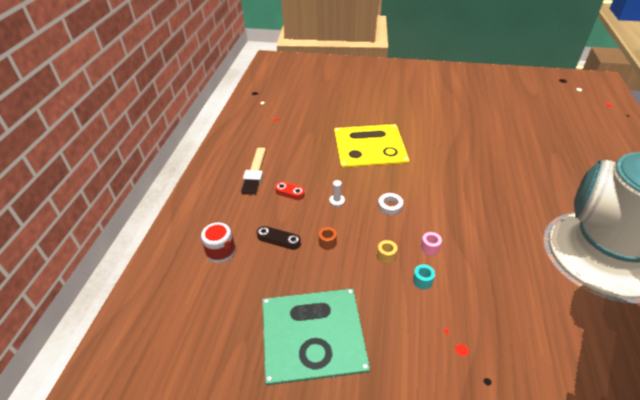

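The top view shows the green board at (197,211), the yellow board at (425,224), the black link at (279,163) and the red link at (338,158). The pin is at (334,204) and the collar at (337,253).

There are four candidate bushes: (276,256) yellow brass, (283,204) rust-brown, (256,286) turquoise and (292,292) pink. (276,256) fits the description, so I'll confirm it in a crop and measure.

```bash
cat > h.py <<'E'
from rig import manip
import cv2,numpy as np
from scipy.spatial.transform import Rotation as R
def cal(n):
    c=manip.get_calibration(n);return c['camera_matrix'],cv2.Rodrigues(np.array(c['rvec']))[0],np.array(c['tvec']),np.array(c['rvec'])
def back(px,z,C):
    K,Rm,t,_=C
    px=np.atleast_2d(np.array(px,float))
    d=(Rm.T@np.linalg.inv(K)@np.c_[px,np.ones(len(px))].T).T
    o=-Rm.T@t
    return (o+d*((z-o[2])/d[:,2])[:,None])[:,:2]
def proj(P,C):
    return cv2.projectPoints(np.array(P,float).reshape(-1,1,3),C[3],C[2],C[0],None)[0].reshape(-1,2)
def stt():
    s=manip.get_state();q=s['ee_rot'];r=R.from_quat([q[1],q[2],q[3],q[0]]).as_matrix()
    return s,np.array(s['position']),r
E
python3 - <<'E'
from h import *
im=cv2.imread('pics/top0.png');cv2.imwrite('pics/crop0.png',cv2.resize(im[130:310,230:370],None,fx=4,fy=4,interpolation=2)[:600])
top=manip.get_image('top');C=cal('top')
H=dict(black_link_c=16,red_link_c=16,brass_bush_c=30,steel_collar_c=18,pin_c=58,yellow_board=10,green_board=10)
out={}
for n,h in H.items():
    for m in manip.masks_of('top',n):
        p=m['pixels'];ys,xs=np.nonzero(p)
        P=back(np.c_[xs,ys],h/1000.,C);out[n+str(round(m['conf'],2))]=p
        (c,wh,a)=cv2.minAreaRect((P*1000).astype(np.float32))
        print(n,round(m['conf'],2),np.round(m['location']),p.sum(),np.round(c,1),np.round(wh,1),round(a,1))
np.savez('m0.npz',**out)
E
```

```text
black_link_c 0.6 [276. 166.] 488 [659.   69.1] [35.  97.4] 83.0
red_link_c 0.82 [335. 155.] 321 [668.4 -76.3] [29.9 70.6] 78.9
red_link_c 0.73 [284. 198.] 136 [556.5  60.3] [36.7 34.2] 88.4
brass_bush_c 0.54 [253. 286.] 160 [361.8 126.5] [35.2 40. ] 62.0
brass_bush_c 0.48 [293. 295.] 184 [346.8  42.9] [35.7 40. ] 88.5
brass_bush_c 0.47 [274. 258.] 145 [432.8  76.6] [35.9 35.7] 88.7
brass_bush_c 0.37 [338. 158.] 343 [664.7 -74.6] [30.5 72.5] 77.0
steel_collar_c 0.64 [341. 257.] 242 [434.1 -66.4] [54.5 47.9] 43.4
pin_c 0.63 [334. 205.] 110 [551.3 -62.4] [24.8 26.6] 43.3
yellow_board 0.83 [424. 223.] 4609 [ 500.3 -282.9] [173.5 164. ] 14.7
green_board 0.82 [195. 211.] 4535 [548.2 271.2] [171.5 161.3] 16.5
```

View pics/crop0.png

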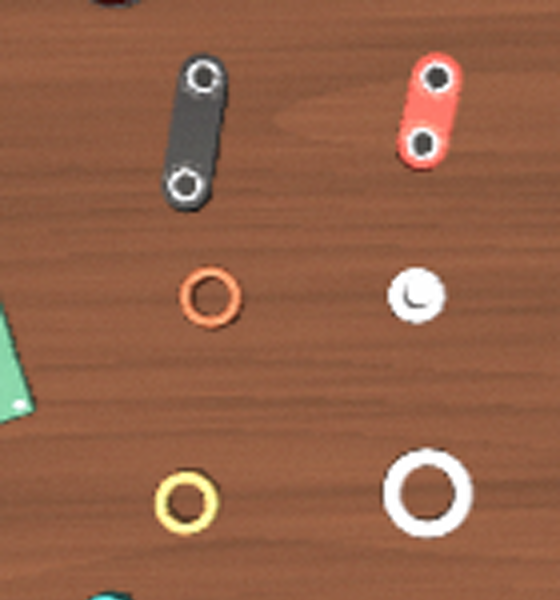

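The crop confirms the brass bush at (276,256); (283,204) is the rusty one. Next I'll refine the positions with colour segmentation.

```bash
python3 - <<'E'
from h import *
im=cv2.imread('pics/top0.png');C=cal('top')
hsv=cv2.cvtColor(im,cv2.COLOR_BGR2HSV)
for p in [(279,163),(338,158),(269,256),(346,253),(334,200),(390,205),(165,195),(310,230),(440,219),(283,197),(212,205)]: print(p,hsv[p[1],p[0]])
def comp(mask,box):
    m=np.zeros_like(mask);x0,y0,x1,y1=box;m[y0:y1,x0:x1]=mask[y0:y1,x0:x1]
    n,l,s,c=cv2.connectedComponentsWithStats(m.astype(np.uint8));i=1+np.argmax(s[1:,4]);return l==i
Hh,S,V=[hsv[...,i].astype(int) for i in range(3)]
def ell(mask,h,name):
    cn,_=cv2.findContours(mask.astype(np.uint8),0,2);c=max(cn,key=cv2.contourArea)
    f=np.zeros_like(mask,np.uint8);cv2.drawContours(f,[c],-1,1,-1)
    ys,xs=np.nonzero(f);P=back(np.c_[xs,ys],h,C)*1000
    m=P.mean(0);w,v=np.linalg.eigh(np.cov((P-m).T));a=np.degrees(np.arctan2(v[1,1],v[0,1]))
    r=cv2.minAreaRect(P.astype(np.float32))
    print(name,m.round(1),'eig4s',(4*np.sqrt(w)).round(1),'ang',round(a,1),'rect',np.round(r[0],1),np.round(r[1],1),round(r[2],1))
ell(comp((Hh>20)&(Hh<35)&(S>120)&(V>150),(370,170,480,280)),.010,'yellow')
ell(comp((Hh>60)&(Hh<95)&(S>60),(140,150,250,270)),.010,'green')
ell(comp((S<90)&(V<110),(262,135,300,190)),.016,'black')
ell(comp((Hh<8)|(Hh>170)&(S>120)&(V>160),(322,138,355,180)),.016,'red')
ell(comp((Hh>18)&(Hh<35)&(S>80)&(V>150),(262,240,292,272)),.030,'brass')
ell(comp((S<60)&(V>180),(320,235,355,270)),.018,'collar')
ell(comp((S<60)&(V>150),(320,190,350,216)),.008,'pin(head)')
ell(comp((V<80),(430,195,452,242)),.010,'ybar')
ell(comp((V<80),(393,200,413,220)),.010,'yspot')
ell(comp((V<80),(404,235,425,256)),.010,'yring')
ell(comp((V<80),(200,185,225,225)),.010,'gbar')
ell(comp((V<80),(165,200,197,232)),.010,'gring')
E
```

```text
(279, 163) [15 12 88]
(338, 158) [  3 144 253]
(269, 256) [ 28 104 251]
(346, 253) [  0   0 254]
(334, 200) [  0   0 254]
(390, 205) [ 30 110 254]
(165, 195) [ 73  91 199]
(310, 230) [ 11 137 132]
(440, 219) [135   6  88]
(283, 197) [ 11 143 242]
(212, 205) [  0  10 106]
yellow [ 524.2 -360. ] eig4s [  2.8 188.1] ang -165.3 rect [ 523.4 -360.2] [158.2   2.5] 14.8
green [547.7 270.4] eig4s [183.9 194.4] ang -162.8 rect [548.2 270.6] [168.4 159.9] 16.9
black [664.8  66.8] eig4s [36.2 98.7] ang 170.9 rect [658.8  68.3] [31.9 97.5] 78.7
red [667.3 -76.3] eig4s [36.5 80.2] ang 166.1 rect [667.3 -76.3] [33.3 74.4] 76.9
brass [433.3  77.1] eig4s [36.2 38.3] ang 89.9 rect [434.   76.6] [35.9 33.3] 88.4
collar [434.6 -67.8] eig4s [53.  54.4] ang 93.3 rect [435.3 -67.7] [50.8 50.5] 88.3
pin(head) [555.  -65.4] eig4s [34.  35.4] ang 91.0 rect [555.  -65.2] [31.9 33.1] 25.0Traceback (most recent call last):
  File "<stdin>", line 23, in <module>
  File "<stdin>", line 7, in comp
    return _wrapfunc(a, 'argmax', axis=axis, out=out, **kwds)
    return bound(*args, **kwds)
ValueError: attempt to get argmax of an empty sequence
```

```bash
python3 - <<'E'
from h import *
im=cv2.imread('pics/top0.png');C=cal('top')
hsv=cv2.cvtColor(im,cv2.COLOR_BGR2HSV)
def comp(mask,box):
    m=np.zeros_like(mask);x0,y0,x1,y1=box;m[y0:y1,x0:x1]=mask[y0:y1,x0:x1]
    n,l,s,c=cv2.connectedComponentsWithStats(m.astype(np.uint8));i=1+np.argmax(s[1:,4]);return l==i
Hh,S,V=[hsv[...,i].astype(int) for i in range(3)]
def ell(mask,h,name):
    cn,_=cv2.findContours(mask.astype(np.uint8),0,2);c=max(cn,key=cv2.contourArea)
    f=np.zeros_like(mask,np.uint8);cv2.drawContours(f,[c],-1,1,-1)
    ys,xs=np.nonzero(f);P=back(np.c_[xs,ys],h,C)*1000
    m=P.mean(0);w,v=np.linalg.eigh(np.cov((P-m).T));a=np.degrees(np.arctan2(v[1,1],v[0,1]))
    r=cv2.minAreaRect(P.astype(np.float32))
    print(name,m.round(1),'eig4s',(4*np.sqrt(w)).round(1),'ang',round(a,1),'rect',np.round(r[0],1),np.round(r[1],1),round(r[2],1))
ell(comp((Hh>24)&(Hh<36)&(S>60)&(V>150),(370,170,480,280)),.010,'yellow')
ell(comp((S<60)&(V<180),(264,138,296,186)),.012,'black')
g=V<150
ell(comp(g,(430,195,452,242)),.010,'ybar')
ell(comp(g,(393,200,413,220)),.010,'yspot')
ell(comp(g,(404,235,425,256)),.010,'yring')
ell(comp(g,(200,185,225,225)),.010,'gbar')
ell(comp(g,(165,200,197,232)),.010,'gring')
for n,b,sh in [('y',(500.3,-282.9),0),]: pass
cr=[(370,170,480,280),(150,160,260,270)]
cv2.imwrite('pics/boards.png',np.hstack([cv2.resize(im[a[1]:a[3],a[0]:a[2]],(390,390),interpolation=2) for a in cr]))
E
```

```text
yellow [ 499.8 -284. ] eig4s [183.9 194.8] ang -164.7 rect [ 500.2 -284.3] [168.7 159.9] 14.8
black [658.7  68.5] eig4s [ 34.  106.2] ang 169.9 rect [658.6  68.5] [30.4 96.3] 79.3
ybar [ 510.  -323.4] eig4s [ 33.8 107.9] ang -165.3 rect [ 510.2 -323.5] [98.7 30.6] 15.1
yspot [ 533.3 -234.3] eig4s [33.4 34.5] ang 174.1 rect [ 532.8 -234.5] [29.5 32. ] 87.7
yring [ 446.4 -257.4] eig4s [37.2 38.7] ang -170.3 rect [ 446.6 -257.8] [34.2 36.6] 87.6
gbar [559.9 233.4] eig4s [34.9 78.9] ang -163.2 rect [559.6 233.6] [74.2 32.4] 17.5
gring [536.4 309.9] eig4s [56.1 57. ] ang 115.2 rect [536.7 309.7] [53.9 54.1] 89.4
```

View pics/boards.png

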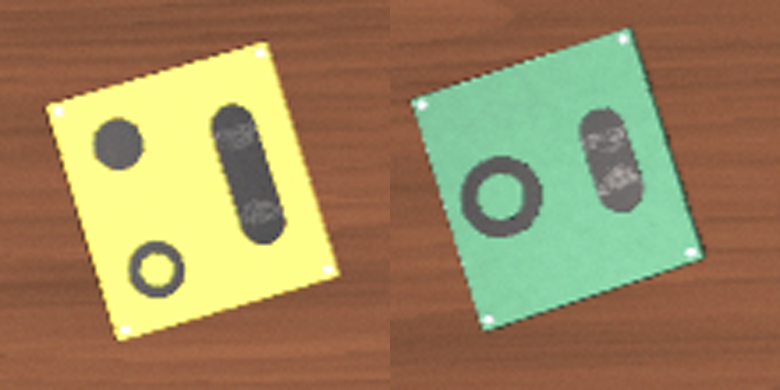

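Measured positions in mm (x, y):

| Item | Position | Angle |
|---|---|---|
| Yellow board | (500,-284) | yaw 15.0° |
| Green board | (548,271.5) | yaw 17° |
| Black link | (658.7,68.5) | -10° |
| Red link | (667.3,-76.3) | -13.5° |
| Brass bush | (433.5,77) | n/a |
| Collar | (434.6,-67.8) | n/a |
| Pin | (555,-65.3) | n/a |

Now I'll move above the black link.

```bash
cat > go.py <<'E'
import sys
from h import *
# go.py x y z(mm) phi(deg jaw angle)
x,y,z,phi=map(float,sys.argv[1:5])
s,p,r=stt()
d=r.T@(np.array([x,y,z])-p*1000)
ph=np.degrees(np.arctan2(r[1,0],r[0,0]))
dt=((ph-phi+90)%180)-90
print('t',round(s['clock'],2),'pos',(p*1000).round(1),'phi',round(ph,2),'w',round(s['width']*1000,1),'tilt z',r[:,2].round(4),'| shift',d.round(1),'turn',round(np.radians(dt),3),'F',np.round(s['contact_force'],1),'q6',round(s['qpos'][5],2))
E
python3 go.py 658.7 68.5 130 80
```

```text
t 0.5 pos [142.7 557.  231.3] phi 75.63 w 85.5 tilt z [ 0.  0. -1.] | shift [-345.2  621.   101.3] turn -0.076 F [ 0.6 -0.1 -0.5] q6 -0.12
```

Emit:
drive_tool --pt "-345 621 101 -0.076 1" --pt "-345 621 101 -0.076 1" --pt "-345 621 101 -0.076 1" --pt "-345 621 101 -0.076 1" --pt "-345 621 101 -0.076 1" --squeeze 40

```text
clock: 1.0
position: [0.3236, 0.3856, 0.1961]
ee_rot: [0.0, 0.766, 0.643, 0.0]
contact_force: [0.9, 1.2, 0.7]
width: 0.0854
```

```bash
python3 go.py 658.7 68.5 130 80
```

```text
t 1.0 pos [323.6 385.6 196.1] phi 80.02 w 85.4 tilt z [ 7.e-04  6.e-04 -1.e+00] | shift [-254.2  384.9   66.2] turn 0.0 F [0.9 1.2 0.7] q6 -0.66
```

Emit:
drive_tool --pt "-254 385 66 0 1" --pt "-254 385 66 0 1" --pt "-254 385 66 0 1" --pt "-254 385 66 0 1" --pt "-254 385 66 0 1"

```text
clock: 1.5
position: [0.5037, 0.2152, 0.1609]
ee_rot: [0.0, 0.766, 0.643, 0.001]
contact_force: [0.4, 0.8, 0.5]
width: 0.0854
```

```bash
python3 go.py 658.7 68.5 130 80
```

```text
t 1.5 pos [503.7 215.2 160.9] phi 80.0 w 85.4 tilt z [ 0.0015  0.0011 -1.    ] | shift [-117.6  178.1   31. ] turn 0.0 F [0.4 0.8 0.5] q6 -1.12
```

Emit:
drive_tool --pt "-118 178 31 0 1" --pt "-118 178 31 0 1" --pt "-118 178 31 0 1" --pt "-118 178 31 0 1" --pt "-118 178 31 0 1"

```text
clock: 2.0
position: [0.6618, 0.0641, 0.1288]
ee_rot: [0.001, 0.767, 0.641, 0.001]
contact_force: [-0.6, -0.0, 0.6]
width: 0.0852
```

```bash
python3 go.py 658.7 68.5 4 80; python3 - <<'E'
from h import *
C=cal('wrist');im=manip.get_image('wrist');cv2.imwrite('pics/w1.png',im)
P=[[.6587+dx*np.cos(np.radians(-10))*1,.0685+dx*np.sin(np.radians(-10)),.016] for dx in(-.049,0,.049)]
print(proj(P,C).round(1),C[1].round(3),(-C[1].T@C[2]).round(3))
E
```

```text
t 2.0 pos [661.8  64.1 128.8] phi 79.81 w 85.2 tilt z [ 3.e-03 -6.e-04 -1.e+00] | shift [  3.8  -4.2 124.8] turn -0.003 F [-0.6 -0.   0.6] q6 -1.4
[[324.4 135.8]
 [324.4 189.9]
 [324.3 238.1]] [[ 0.177  0.984 -0.   ]
 [ 0.933 -0.168  0.319]
 [ 0.314 -0.056 -0.948]] [0.581 0.079 0.271]
```

View pics/w1.png

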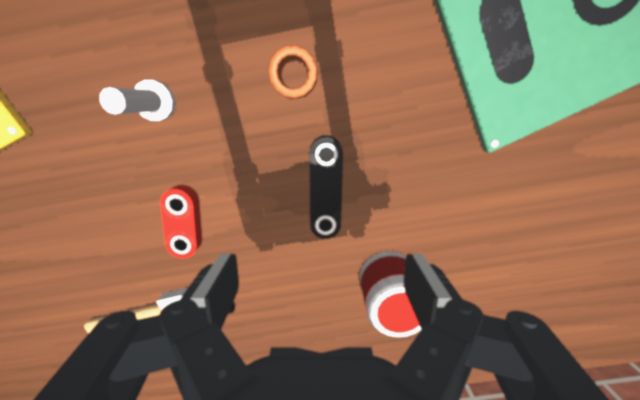

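The wrist view shows the black link from (326,136) to (324,238). My projection gives (324,136) to (324,238), so they agree within about 1 px. Descending.

Emit:
drive_tool --pt "3.8 -4.2 40 0 0.4" --pt "3.8 -4.2 80 0 0.4" --pt "3.8 -4.2 80 0 0.4" --pt "3.8 -4.2 80 0 0.4" --pt "3.8 -4.2 80 0 0.4"

```text
clock: 2.55
position: [0.6607, 0.0685, 0.051]
ee_rot: [0.003, 0.767, 0.642, 0.003]
contact_force: [0.5, -0.4, 0.3]
width: 0.0597
```

```bash
python3 go.py 658.7 68.5 4 80
```

```text
t 2.55 pos [660.7  68.5  51. ] phi 79.82 w 59.7 tilt z [ 7.5e-03 -9.0e-04 -1.0e+00] | shift [-0.4 -2.4 46.9] turn -0.003 F [ 0.5 -0.4  0.3] q6 -1.39
```

Emit:
drive_tool --pt "-0.4 -2.4 25 0 0.4" --pt "-0.4 -2.4 47 0 0.4" --pt "-0.4 -2.4 47 0 0.4" --pt "-0.4 -2.4 47 0 0.4" --pt "-0.4 -2.4 47 0 0.4"

```text
clock: 3.05
position: [0.6603, 0.0687, 0.0063]
ee_rot: [0.004, 0.767, 0.642, 0.004]
contact_force: [0.2, -0.6, 0.2]
width: 0.0599
```

```bash
python3 go.py 658.7 68.5 4 80
```

```text
t 3.05 pos [660.3  68.7   6.3] phi 79.83 w 59.9 tilt z [ 1.160e-02 -9.000e-04 -9.999e-01] | shift [-0.4 -1.6  2.2] turn -0.003 F [ 0.2 -0.6  0.2] q6 -1.39
```

Emit:
drive_tool --pt "-0.4 -1.6 3 0 -0.5" --pt "-0.4 -1.6 3 0 -1" --pt "-0.4 -1.6 3 0 -1" --pt "-0.4 -1.6 3 0 -1" --pt "-0.4 -1.6 3 0 -1"

```text
clock: 3.55
position: [0.6594, 0.0687, 0.0044]
ee_rot: [0.005, 0.767, 0.642, 0.005]
contact_force: [-1.1, 0.1, 6.5]
width: 0.0289
```

```bash
python3 go.py 658.7 68.5 4 80
```

```text
t 3.55 pos [659.4  68.7   4.4] phi 79.83 w 28.9 tilt z [ 1.320e-02 -8.000e-04 -9.999e-01] | shift [-0.3 -0.6  0.4] turn -0.003 F [-1.1  0.1  6.5] q6 -1.39
```

```bash
python3 go.py 510.3 -323.1 90 105
```

```text
t 3.55 pos [659.4  68.7   4.4] phi 79.83 w 28.9 tilt z [ 1.320e-02 -8.000e-04 -9.999e-01] | shift [-411.8  -76.4  -87.3] turn -0.439 F [-1.1  0.1  6.5] q6 -1.39
```

Emit:
drive_tool --pt "0 0 -45 0 -1" --pt "-15 -3 -90 0 -1" --pt "-60 -11 -90 -0.1 -1" --pt "-110 -20 -90 -0.2 -1" --pt "-160 -30 -90 -0.3 -1"

```text
clock: 4.05
position: [0.6001, -0.0828, 0.0937]
ee_rot: [0.005, 0.66, 0.751, 0.004]
contact_force: [1.3, -0.9, -2.4]
width: 0.029
```

```bash
python3 go.py 510.3 -323.1 90 105
```

```text
t 4.05 pos [600.1 -82.8  93.7] phi 97.34 w 29.0 tilt z [ 0.0131 -0.0011 -0.9999] | shift [-226.8 -119.9    2.8] turn -0.134 F [ 1.3 -0.9 -2.4] q6 -1.95
```

Emit:
drive_tool --pt "-44 -23 2 -0.1 -1" --pt "-88 -46 2 -0.134 -1" --pt "-132 -70 2 -0.134 -1" --pt "-180 -95 2 -0.134 -1" --pt "-227 -120 2 -0.134 -1"

```text
clock: 4.55
position: [0.5117, -0.3172, 0.0903]
ee_rot: [0.005, 0.609, 0.793, 0.004]
contact_force: [0.2, -0.2, -2.0]
width: 0.0286
```

```bash
python3 go.py 510.3 -323.1 40 105
```

```text
t 4.55 pos [ 511.7 -317.2   90.3] phi 105.02 w 28.6 tilt z [ 1.240e-02 -4.000e-04 -9.999e-01] | shift [-5.1 -3.4 50.3] turn 0.0 F [ 0.2 -0.2 -2. ] q6 -2.51
```

Emit:
drive_tool --pt "-5 -3.4 20 0 -1" --pt "-5 -3.4 50 0 -1" --pt "-5 -3.4 50 0 -1" --pt "-5 -3.4 50 0 -1" --pt "-5 -3.4 50 0 -1"

```text
clock: 5.05
position: [0.5112, -0.3231, 0.0414]
ee_rot: [0.006, 0.608, 0.794, 0.004]
contact_force: [1.2, -0.7, -2.0]
width: 0.0286
```

```bash
python3 go.py 510.3 -323.1 14.5 105;  python3 - <<'E'
from h import *
C=cal('wrist');im=manip.get_image('wrist');cv2.imwrite('pics/w2.png',im)
t=manip.get_image('top');cv2.imwrite('pics/t2.png',cv2.resize(t[170:290,360:490],None,fx=5,fy=5,interpolation=2)[:600])
E
```

```text
t 5.05 pos [ 511.2 -323.1   41.4] phi 105.06 w 28.6 tilt z [ 0.0139 -0.0016 -0.9999] | shift [ 0.4 -1.3 26.9] turn 0.001 F [ 1.2 -0.7 -2. ] q6 -2.52
```

View pics/w2.png

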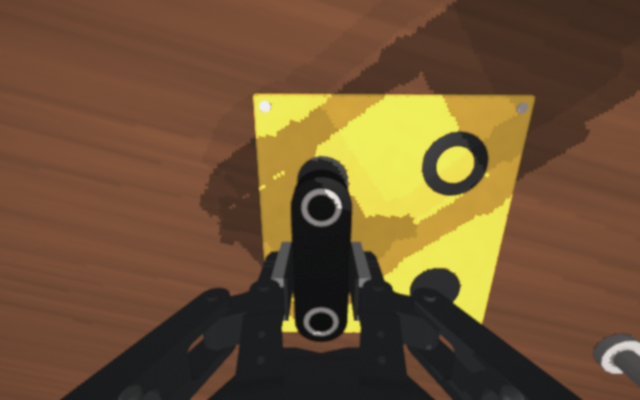

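View pics/t2.png

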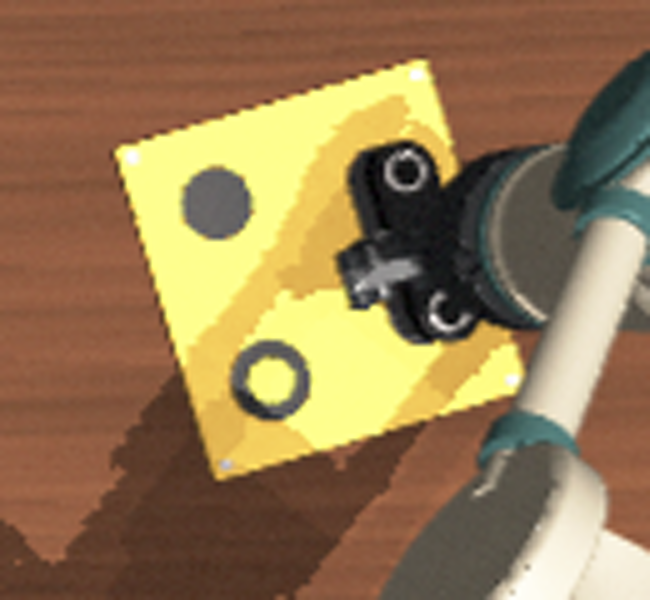

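The wrist view shows the link (320,208)–(320,322) over its silhouette, and the ring near (455,163). I'll check the ring against the projection.

```bash
python3 - <<'E'
from h import *
C=cal('wrist')
print(proj([[.4462,-.2572,.01]],C))
im=cv2.imread('pics/w2.png');g=(im.max(2)<80).astype(np.uint8);g[:,:415]=0;g[:125]=0;g[200:]=0;g[:,495:]=0
cn,_=cv2.findContours(g,0,1);c=max(cn,key=cv2.contourArea);e=cv2.fitEllipse(c);print(e)
print(back([e[0]],.01,C)*1000)
# link eyes at current height: centre z
s,p,r=stt();print(back([[320.5,208],[320,322]],p[2]-.004+.016,C)*1000)
E
```

```text
[[453.64059143 162.4693845 ]]
((455.108642578125, 163.15708923339844), (56.85655975341797, 67.0255126953125), 51.883663177490234)
[[ 446.35980126 -256.17423344]]
[[ 479.26467838 -331.30475801]
 [ 544.75571716 -313.96199617]]
```

```bash
python3 go.py 509.7 -322.8 15 105
```

```text
t 5.15 pos [ 511.4 -323.1   41.8] phi 105.07 w 28.5 tilt z [ 0.0145 -0.0021 -0.9999] | shift [ 0.9 -2.  26.8] turn 0.001 F [ 0.2 -0.8 -1.7] q6 -2.52
```

Emit:
drive_tool --pt "0.9 -2.6 14 0 -1" --pt "0.9 -2.8 25 0 -1" --pt "0.9 -2.8 28 0 -1" --pt "0.9 -2.8 28 0 -1" --pt "0.9 -2.8 28 0 -1"

```text
clock: 5.65
position: [0.5088, -0.3225, 0.0145]
ee_rot: [0.006, 0.608, 0.794, 0.004]
contact_force: [-2.6, 2.1, 5.3]
width: 0.0285
```

```bash
python3 go.py 509.7 -322.8 14 105
```

```text
t 5.65 pos [ 508.8 -322.5   14.5] phi 105.09 w 28.5 tilt z [ 0.0142 -0.0015 -0.9999] | shift [-0.5  0.8  0.5] turn 0.002 F [-2.6  2.1  5.3] q6 -2.53
```

Emit:
drive_tool --pt "-0.5 0.8 0 0 -1" --pt "-0.5 0.8 0 0 -0.1" --pt "-0.5 0.8 0 0 0.0" --pt "-0.5 0.8 -2 0 0.1" --pt "-0.5 0.8 -6 0 0.1"

```text
clock: 6.15
position: [0.5095, -0.3227, 0.0204]
ee_rot: [0.006, 0.608, 0.794, 0.004]
contact_force: [0.6, 1.6, -0.4]
width: 0.0471
```

```bash
python3 go.py 433.5 77 130 105
```

```text
t 6.15 pos [ 509.5 -322.7   20.4] phi 105.09 w 47.1 tilt z [ 0.0137 -0.0012 -0.9999] | shift [ 405.2   32.1 -111.2] turn 0.002 F [ 0.6  1.6 -0.4] q6 -2.52
```

Emit:
drive_tool --pt "0 0 -40 0 0.1" --pt "20 2 -85 0 0.3" --pt "65 6 -105 0 0.3" --pt "110 9 -105 0 0.3" --pt "155 12 -105 0 0.3"

```text
clock: 6.65
position: [0.4795, -0.1689, 0.1263]
ee_rot: [0.007, 0.609, 0.793, 0.004]
contact_force: [-0.2, 0.5, -0.0]
width: 0.0557
```

```bash
python3 go.py 433.5 77 110 105;  python3 - <<'E'
from h import *
t=manip.get_image('top');cv2.imwrite('pics/t3.png',cv2.resize(t[170:290,360:490],None,fx=5,fy=5,interpolation=2)[:600])
E
```

```text
t 6.65 pos [ 479.5 -168.9  126.3] phi 105.02 w 55.7 tilt z [ 0.0167 -0.0025 -0.9999] | shift [249.6  19.   14.9] turn 0.0 F [-0.2  0.5 -0. ] q6 -2.32
```

View pics/t3.png

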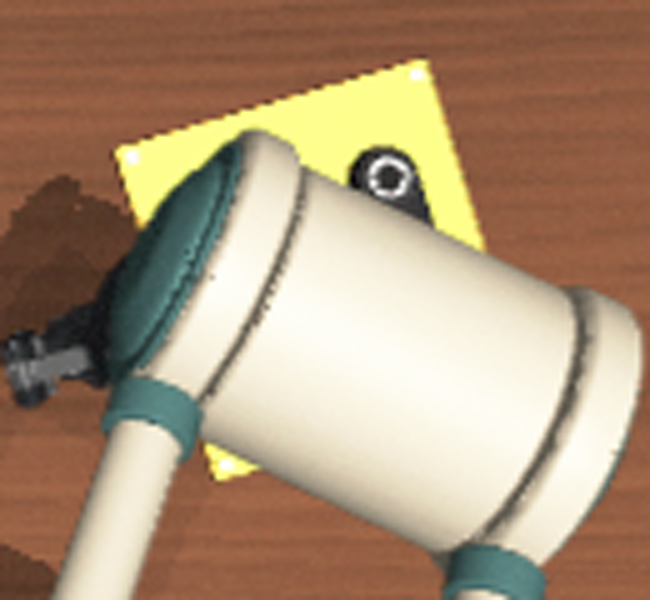

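The arm hides most of the board, so I'll check that placement later. Moving to the brass bush.

Emit:
drive_tool --pt "50 4 3 0 0.35" --pt "100 8 6 0 0.35" --pt "150 12 10 0 0.35" --pt "200 15 15 0 0.35" --pt "250 19 15 0 0.35"

```text
clock: 7.2
position: [0.4298, 0.0764, 0.1115]
ee_rot: [0.002, 0.608, 0.794, 0.006]
contact_force: [1.2, 0.7, -1.3]
width: 0.0577
```

Emit:
drive_tool --pt "3 0 0 0 0.35" --pt "3 0 0 0 0.35"

```text
clock: 7.4
position: [0.4288, 0.0803, 0.1118]
ee_rot: [0.003, 0.607, 0.795, 0.006]
contact_force: [0.3, -0.9, 0.2]
width: 0.0579
```

```bash
python3 go.py 433.5 77 8 105;  python3 - <<'E'
from h import *
C=cal('wrist')
im=manip.get_image('wrist');cv2.imwrite('pics/w3.png',im)
print(proj([[.4335,.077,.03],[.5556,.06,.03]],C))
t=manip.get_image('top');cv2.imwrite('pics/t4.png',cv2.resize(t[170:290,360:490],None,fx=5,fy=5,interpolation=2)[:600])
E
```

```text
t 7.4 pos [428.8  80.3 111.8] phi 105.32 w 57.9 tilt z [ 0.0115  0.0057 -0.9999] | shift [ -4.7   2.3 103.9] turn 0.006 F [ 0.3 -0.9  0.2] q6 -1.82
[[314.4684309  208.44141597]
 [264.21687655 319.34705799]]
```

View pics/t4.png

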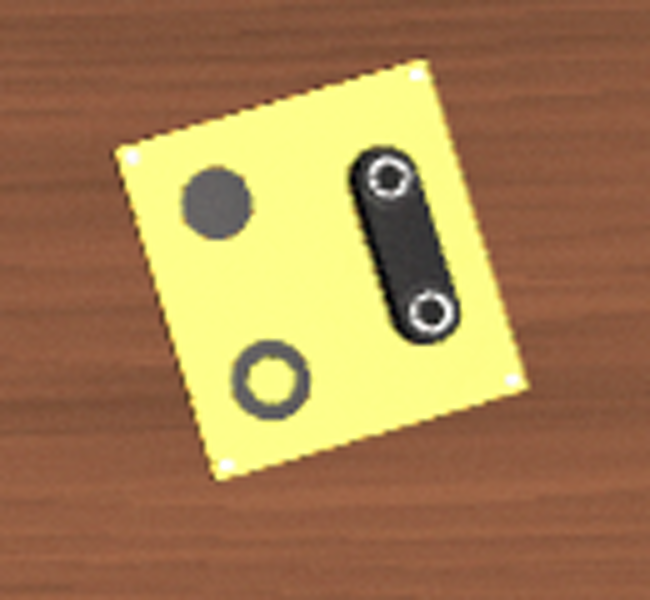

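View pics/w3.png

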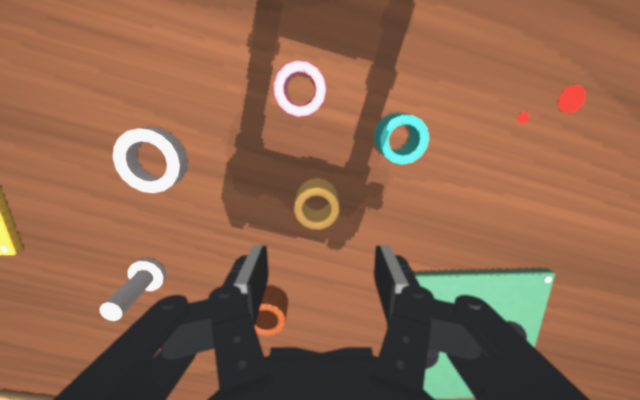

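The link sits on its bar. In the wrist view the brass bush is at (316,207), predicted (314,208). The rusty one is at (268,318) and not near the fingers' path. Descending.

Emit:
drive_tool --pt "-4.5 2.3 20 0 0.35" --pt "-4.5 2.3 65 0 0.35" --pt "-4.5 2.3 90 0 0.35" --pt "-4.5 2.3 95 0 0.35" --pt "-4.5 2.3 95 0 0.35"

```text
clock: 8.0
position: [0.4345, 0.0739, 0.0164]
ee_rot: [0.003, 0.609, 0.793, 0.005]
contact_force: [0.2, -0.9, 0.8]
width: 0.0579
```

```bash
python3 go.py 433.5 77 8 105;  python3 - <<'E'
from h import *
C=cal('top');P=back([[438,205.6],[446.2,232.4]],.016,C)*1000;print(P,P.mean(0))
E
```

```text
t 8.0 pos [434.5  73.9  16.4] phi 104.97 w 57.9 tilt z [ 0.0106  0.0051 -0.9999] | shift [ 3.2 -0.3  8.4] turn -0.001 F [ 0.2 -0.9  0.8] q6 -1.83
[[ 542.16249416 -319.15758195]
 [ 476.39785779 -336.0828276 ]] [ 509.28017598 -327.62020478]
```

Emit:
drive_tool --pt "3.2 -0.3 9 0 0.35" --pt "3.2 -0.3 9 0 0.0" --pt "3.2 -0.3 9 0 -1" --pt "3.2 -0.3 9 0 -1" --pt "3.2 -0.3 9 0 -1"

```text
clock: 8.5
position: [0.434, 0.0769, 0.0082]
ee_rot: [0.003, 0.609, 0.793, 0.006]
contact_force: [-0.7, -0.1, 5.8]
width: 0.0371
```

```bash
python3 go.py 446.3 -256.9 90 105;  python3 - <<'E'
from h import *
C=cal('top');P=back([[437.6,205.2],[445.8,232.0]],.026,C)*1000;print(P,P.mean(0))
E
```

```text
t 8.5 pos [434.   76.9   8.2] phi 104.99 w 37.1 tilt z [ 0.0121  0.0048 -0.9999] | shift [-325.5  -73.4  -83.3] turn -0.0 F [-0.7 -0.1  5.8] q6 -1.82
[[ 542.69073244 -315.25333523]
 [ 477.54158335 -332.02278871]] [ 510.1161579  -323.63806197]
```

Link centre comes out at (510.1,-323.6) against a target of about (510.2,-323.2). The bush is gripped at 37 mm; lifting.

Emit:
drive_tool --pt "0 0 -45 0 -1" --pt "-15 -3 -88 0 -1" --pt "-60 -13 -88 0 -1" --pt "-108 -24 -88 0 -1" --pt "-156 -35 -88 0 -1"

```text
clock: 9.0
position: [0.4395, -0.0844, 0.0961]
ee_rot: [0.004, 0.608, 0.794, 0.006]
contact_force: [1.7, -0.1, -1.0]
width: 0.0367
```

```bash
python3 go.py 446.5 -256.9 90 105
```

```text
t 9.0 pos [439.5 -84.4  96.1] phi 105.09 w 36.7 tilt z [ 0.0138  0.0045 -0.9999] | shift [-168.4  -38.3    5.4] turn 0.002 F [ 1.7 -0.1 -1. ] q6 -2.19
```

Emit:
drive_tool --pt "-47 -11 3 0 -1" --pt "-94 -22 3 0 -1" --pt "-140 -33 3 0 -1" --pt "-168 -38.3 15 0 -1" --pt "-168 -38.3 30 0 -1"

```text
clock: 9.5
position: [0.4486, -0.2617, 0.0658]
ee_rot: [0.007, 0.61, 0.793, 0.005]
contact_force: [-0.5, -0.9, -0.6]
width: 0.0364
```

```bash
python3 go.py 446.5 -256.9 40 105
```

```text
t 9.5 pos [ 448.6 -261.7   65.8] phi 104.88 w 36.4 tilt z [ 1.810e-02 -1.000e-04 -9.998e-01] | shift [ 5.3 -1.2 25.8] turn -0.002 F [-0.5 -0.9 -0.6] q6 -2.51
```

Emit:
drive_tool --pt "5.3 -1.2 26 0 -1" --pt "5.3 -1.2 26 0 -1" --pt "5.3 -1.2 26 0 -1"

```text
clock: 9.8
position: [0.4461, -0.2564, 0.0396]
ee_rot: [0.006, 0.61, 0.793, 0.006]
contact_force: [-0.2, -0.0, -1.4]
width: 0.0364
```

```bash
python3 go.py 446.5 -256.9 18.5 105;python3 - <<'E'
from h import *
C=cal('wrist')
im=manip.get_image('wrist');cv2.imwrite('pics/w5.png',im)
s,p,r=stt()
print(proj([[.4463,-.2569,.01],[.5332,-.2336,.01]],C), proj([p+[0,0,.0220],p+[0,0,-.008]],C))
E
```

```text
t 9.8 pos [ 446.1 -256.4   39.6] phi 104.89 w 36.4 tilt z [ 0.0169  0.001  -0.9999] | shift [-0.5 -0.1 21.1] turn -0.002 F [-0.2 -0.  -1.4] q6 -2.51
[[319.30290835 232.31063032]
 [319.73063681 340.2189737 ]] [[318.12003345 281.84700858]
 [318.72441456 250.43349226]]
```

View pics/w5.png

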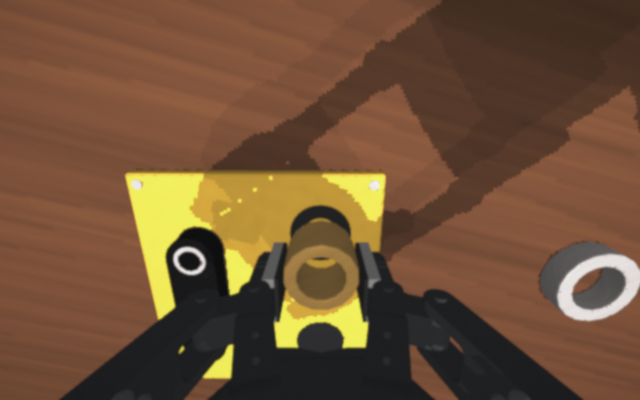

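The bush's top ring is at (321,279) over its silhouette (about 319,233), roughly 1 mm off toward +y/-x. I'll apply a small correction while lowering.

Emit:
drive_tool --pt "-1.2 0.4 10 0 -1" --pt "-1.2 0.4 19 0 -1" --pt "-1.2 0.4 21.5 0 -1" --pt "-1.2 0.4 21.5 0 -1" --pt "-1.2 0.4 21.5 0 -1"

```text
clock: 10.35
position: [0.4481, -0.2579, 0.0188]
ee_rot: [0.008, 0.609, 0.793, 0.005]
contact_force: [0.2, 0.2, -0.9]
width: 0.0368
```

```bash
python3 go.py 446.9 -257.4 18 105
```

```text
t 10.35 pos [ 448.1 -257.9   18.8] phi 104.91 w 36.8 tilt z [ 1.860e-02 -5.000e-04 -9.998e-01] | shift [ 0.8 -1.   0.8] turn -0.002 F [ 0.2  0.2 -0.9] q6 -2.51
```

Emit:
drive_tool --pt "0.8 -1.3 0.5 0 -1" --pt "0.8 -1.3 1.2 0 -1" --pt "0.8 -1.3 1.2 0 -1"

```text
clock: 10.65
position: [0.4468, -0.2576, 0.0183]
ee_rot: [0.008, 0.609, 0.793, 0.005]
contact_force: [-1.8, 1.2, 4.7]
width: 0.037
```

```bash
python3 go.py 446.9 -257.4 18 105
```

```text
t 10.65 pos [ 446.8 -257.6   18.3] phi 104.91 w 37.0 tilt z [ 0.0193 -0.001  -0.9998] | shift [0.2 0.2 0.3] turn -0.002 F [-1.8  1.2  4.7] q6 -2.51
```

Emit:
drive_tool --pt "0 0 0 0 0.1" --pt "0 0 0 0 0.1" --pt "0 0 -15 0 0.1" --pt "0 0 -55 0 0.2" --pt "0 0 -100 0 0.3"

```text
clock: 11.15
position: [0.4438, -0.2567, 0.118]
ee_rot: [0.006, 0.609, 0.793, 0.006]
contact_force: [0.3, -2.0, 0.5]
width: 0.0552
```

```bash
python3 go.py 555 -65.3 120 105
```

```text
t 11.15 pos [ 443.8 -256.7  118. ] phi 104.9 w 55.2 tilt z [ 0.016   0.0016 -0.9999] | shift [156.4 156.7   0. ] turn -0.002 F [ 0.3 -2.   0.5] q6 -2.51
```

Emit:
drive_tool --pt "33 33 0 0 0.3" --pt "66 66 0 0 0.3" --pt "100 100 0 0 0.3" --pt "133 133 0 0 0.3" --pt "156 156.5 0 0 0.3"

```text
clock: 11.65
position: [0.556, -0.0632, 0.1201]
ee_rot: [0.006, 0.609, 0.793, 0.006]
contact_force: [0.1, -0.7, -0.4]
width: 0.0557
```

Emit:
drive_tool --pt "0 0 0 0 0.3" --pt "0 0 0 0 0.3"

```text
clock: 11.85
position: [0.5559, -0.0625, 0.1198]
ee_rot: [0.006, 0.608, 0.794, 0.006]
contact_force: [-0.4, -0.0, 0.0]
width: 0.0556
```

```bash
python3 go.py 555 -65.3 22 105;python3 - <<'E'
from h import *
C=cal('wrist')
im=manip.get_image('wrist');cv2.imwrite('pics/w6.png',im)
s,p,r=stt()
print(proj([[.555,-.0653,.058],[.555,-.0653,.008]],C), s['position'])
t=manip.get_image('top');cv2.imwrite('pics/t6.png',t);cv2.imwrite('pics/t6c.png',cv2.resize(t[170:290,360:490],None,fx=5,fy=5,interpolation=2)[:600])
E
```

```text
t 11.85 pos [555.9 -62.5 119.8] phi 105.11 w 55.6 tilt z [ 0.0159  0.0018 -0.9999] | shift [-2.2 -3.1 97.7] turn 0.002 F [-0.4 -0.   0. ] q6 -2.08
[[316.97213125 211.43212789]
 [317.75734565 190.91005086]] [ 0.55544652 -0.06336197  0.11977402]
```

View pics/t6c.png

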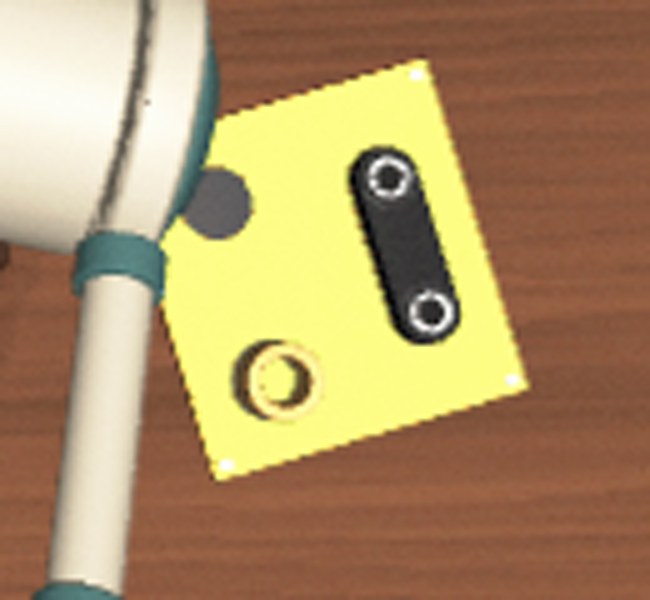

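View pics/w6.png

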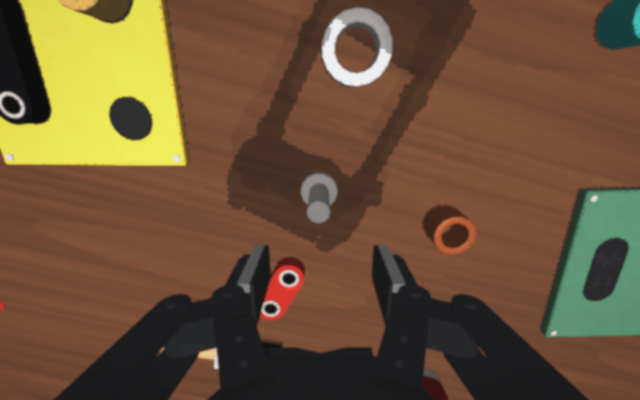

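The bush sits on its ring. The pin's top is at (318,211) and its head at (319,189), both as predicted. Descending onto the shank.

Emit:
drive_tool --pt "-2.2 -3 30 0 0.3" --pt "-2.2 -3 60 0 0.3" --pt "-2.2 -3 88 0 0.3" --pt "-2.2 -3 92 0 0.3" --pt "-2.2 -3 92 0 0.3"

```text
clock: 12.45
position: [0.5534, -0.0677, 0.0274]
ee_rot: [0.005, 0.61, 0.793, 0.005]
contact_force: [-0.2, 0.4, 0.5]
width: 0.0553
```

```bash
python3 go.py 555 -65.3 22 105;python3 - <<'E'
from h import *
C=cal('top');print(back([[416.7,245.6]],.04,C)*1000)
E
```

```text
t 12.45 pos [553.4 -67.7  27.4] phi 104.86 w 55.3 tilt z [ 0.0138  0.0019 -0.9999] | shift [1.9 2.  5.4] turn -0.002 F [-0.2  0.4  0.5] q6 -2.08
[[ 447.49979696 -257.06442244]]
```

Emit:
drive_tool --pt "1.9 1.8 5 0 0.3" --pt "1.9 1.8 6 0 0.3" --pt "1.9 1.8 6 0 -1" --pt "1.9 1.8 6 0 -1" --pt "1.9 1.8 6 0 -1"

```text
clock: 12.95
position: [0.5551, -0.0653, 0.022]
ee_rot: [0.005, 0.61, 0.793, 0.005]
contact_force: [-0.8, 0.1, 1.7]
width: 0.0172
```

Emit:
drive_tool --pt "0 0 0 0 -1" --pt "0 0 0 0 -1"

```text
clock: 13.15
position: [0.555, -0.0651, 0.022]
ee_rot: [0.005, 0.61, 0.793, 0.005]
contact_force: [0.6, -0.1, 0.7]
width: 0.017
```

```bash
python3 go.py 533.2 -233.8 110 105
```

```text
t 13.15 pos [555.  -65.1  22. ] phi 104.88 w 17.0 tilt z [ 0.0146  0.0018 -0.9999] | shift [-157.6  -63.1  -88.6] turn -0.002 F [ 0.6 -0.1  0.7] q6 -2.08
```

Emit:
drive_tool --pt "0 0 -40 0 -1" --pt "-10 -4 -70 0 -1" --pt "-52 -21 -70 0 -1" --pt "-96 -38 -70 0 -1" --pt "-135 -54 -65 0 -1"

```text
clock: 13.65
position: [0.5369, -0.2115, 0.0874]
ee_rot: [0.007, 0.609, 0.793, 0.005]
contact_force: [0.8, 0.7, -1.5]
width: 0.0169
```

```bash
python3 go.py 533.2 -233.8 60 105
```

```text
t 13.65 pos [ 536.9 -211.5   87.4] phi 104.93 w 16.9 tilt z [ 1.670e-02  4.000e-04 -9.999e-01] | shift [-20.5  -9.8  27.3] turn -0.001 F [ 0.8  0.7 -1.5] q6 -2.34
```

Emit:
drive_tool --pt "-20.5 -9.8 10 0 -1" --pt "-20.5 -9.8 27 0 -1" --pt "-20.5 -9.8 27 0 -1" --pt "-20.5 -9.8 27 0 -1" --pt "-20.5 -9.8 27 0 -1"

```text
clock: 14.15
position: [0.5336, -0.2333, 0.0609]
ee_rot: [0.007, 0.609, 0.793, 0.005]
contact_force: [-0.8, 0.4, -1.3]
width: 0.0171
```

```bash
python3 go.py 533.2 -233.8 32 105;python3 - <<'E'
from h import *
C=cal('wrist')
im=manip.get_image('wrist');cv2.imwrite('pics/w7.png',im)
s,p,r=stt()
b=p-[0,0,.022]
print(proj([[.5332,-.2338,.01],b,b+[0,0,.058]],C), s['position'])
E
```

```text
t 14.15 pos [ 533.6 -233.3   60.9] phi 104.98 w 17.1 tilt z [ 1.740e-02  1.000e-04 -9.998e-01] | shift [-0.2 -1.  28.8] turn -0.0 F [-0.8  0.4 -1.3] q6 -2.38
[[319.87082529 218.41576328]
 [320.00177617 238.01575749]
 [319.13636718 299.56896403]] [ 0.53381203 -0.23334344  0.06103762]
```

View pics/w7.png

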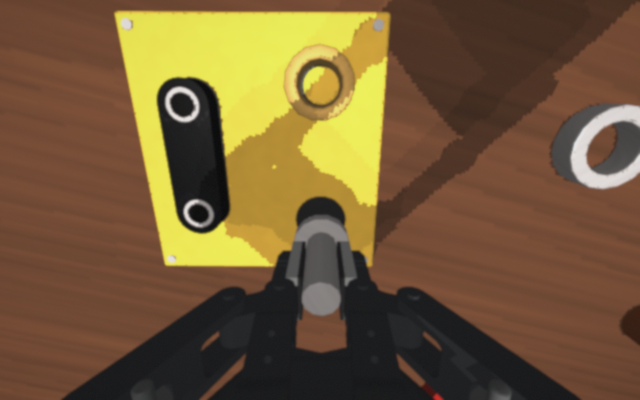

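The pin is centred laterally over its spot (320,219), with its head at (320,238) as predicted. Lowering.

Emit:
drive_tool --pt "-0.2 -1 13 0 -1" --pt "-0.2 -1.2 25 0 -1" --pt "-0.2 -1.2 29 0 -1" --pt "-0.2 -1.2 29 0 -1" --pt "-0.2 -1.2 29 0 -1"

```text
clock: 14.7
position: [0.5324, -0.233, 0.032]
ee_rot: [0.006, 0.609, 0.793, 0.005]
contact_force: [-1.4, 1.3, 5.6]
width: 0.0166
```

```bash
python3 go.py 533.2 -233.8 31.5 105
```

```text
t 14.7 pos [ 532.4 -233.    32. ] phi 105.01 w 16.6 tilt z [ 0.016   0.0011 -0.9999] | shift [-1.   0.6  0.5] turn 0.0 F [-1.4  1.3  5.6] q6 -2.38
```

Emit:
drive_tool --pt "-0.8 0.6 0.3 0 -1" --pt "-0.8 0.6 0.3 0 -0.3" --pt "-0.8 0.6 0 0 -0.2" --pt "-0.8 0.6 0 0 -0.2" --pt "-0.8 0.6 -15 0 -0.15"

```text
clock: 15.2
position: [0.5315, -0.2328, 0.0452]
ee_rot: [0.004, 0.609, 0.793, 0.005]
contact_force: [-0.3, 0.8, 0.1]
width: 0.0361
```

Emit:
drive_tool --pt "0 0 -30 0 -0.1" --pt "0 0 -70 0 0.1" --pt "5 5 -110 0 0.4" --pt "36 30 -110 0.1 0.4" --pt "66 60 -110 0.2 0.4"

```text
clock: 15.7
position: [0.5718, -0.1542, 0.1578]
ee_rot: [0.005, 0.687, 0.726, 0.006]
contact_force: [0.5, -0.0, -0.1]
width: 0.0595
```

```bash
python3 go.py 667.3 -76.3 120 76.5;python3 - <<'E'
from h import *
t=manip.get_image('side');cv2.imwrite('pics/s8.png',cv2.resize(t[100:190,290:430],None,fx=5,fy=5,interpolation=2)[:600])
E
```

```text
t 15.7 pos [ 571.8 -154.2  157.8] phi 93.16 w 59.5 tilt z [ 0.0152  0.002  -0.9999] | shift [72.5 99.1 39.4] turn 0.291 F [ 0.5 -0.  -0.1] q6 -2.01
```

View pics/s8.png

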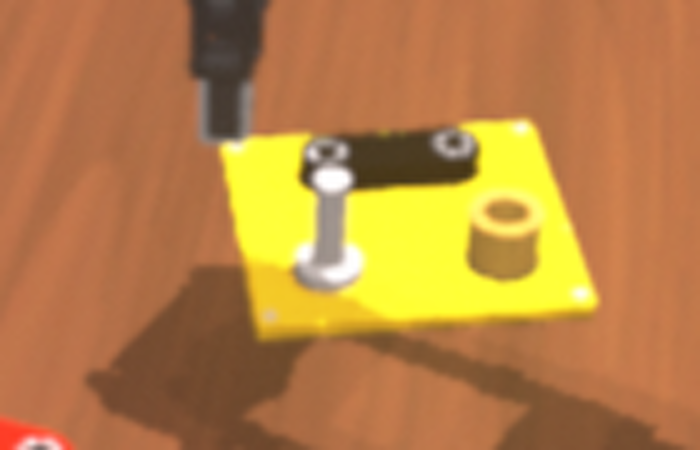

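The side crop shows the pin standing upright on its head at its spot, with the bush and link down. Now the red link.

Emit:
drive_tool --pt "29 40 20 0.1 0.4" --pt "58 79 40 0.2 0.4" --pt "72.5 99 40 0.29 0.4" --pt "72.5 99 40 0.29 0.4" --pt "72.5 99 40 0.29 0.4"

```text
clock: 16.25
position: [0.6702, -0.0686, 0.1184]
ee_rot: [0.001, 0.784, 0.621, 0.009]
contact_force: [-0.6, -0.0, -0.3]
width: 0.0598
```

```bash
python3 go.py 667.3 -76.3 4 76.5;python3 - <<'E'
from h import *
C=cal('wrist')
im=manip.get_image('wrist');cv2.imwrite('pics/w9.png',im)
a=np.radians(-13.5)
print(proj([[.6673+d*np.cos(a),-.0763+d*np.sin(a),.016] for d in(-.036,0,.036)],C))
hsv=cv2.cvtColor(im,cv2.COLOR_BGR2HSV);m=(((hsv[...,0]<7)|(hsv[...,0]>173))&(hsv[...,1]>150)&(hsv[...,2]>120)).astype(np.uint8)
n,l,s,c=cv2.connectedComponentsWithStats(m)
for i in range(1,n):
    if s[i,4]>300: print(s[i],c[i])
t=manip.get_image('top');cv2.imwrite('pics/t9.png',cv2.resize(t[170:290,360:490],None,fx=5,fy=5,interpolation=2)[:600])
E
```

```text
t 16.25 pos [670.2 -68.6 118.4] phi 76.73 w 59.8 tilt z [ 0.0157  0.0086 -0.9998] | shift [ -9.6  -2.6 114.2] turn 0.004 F [-0.6 -0.  -0.3] q6 -1.56
[[309.20921521 154.95967201]
 [309.57089944 195.29398146]
 [309.9006956  232.07219693]]
[ 295  155   33   78 1418] [310.89210155 192.9471086 ]
[ 542  254   54   44 1744] [568.41456422 275.12958716]
```

View pics/w9.png

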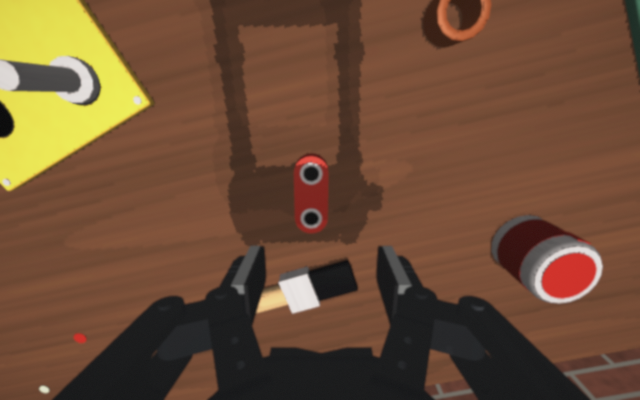

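View pics/t9.png

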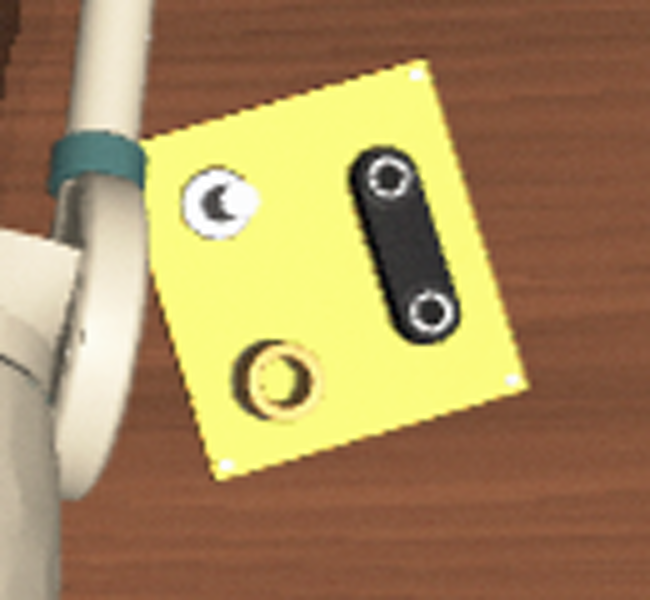

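All three yellow-board parts cover their silhouettes. The red link is at (311,193) as predicted, with straight alignment. Descending.

Emit:
drive_tool --pt "-9.6 -2.6 20 0.004 0.4" --pt "-9.6 -2.6 65 0.004 0.4" --pt "-9.6 -2.6 100 0.004 0.4" --pt "-9.6 -2.6 100 0.004 0.4" --pt "-9.6 -2.6 100 0.004 0.4"

```text
clock: 16.85
position: [0.666, -0.0786, 0.0197]
ee_rot: [0.002, 0.786, 0.618, 0.009]
contact_force: [0.1, 0.1, 0.2]
width: 0.0593
```

```bash
python3 go.py 667.3 -76 4 76.5
```

```text
t 16.85 pos [666.  -78.6  19.7] phi 76.31 w 59.3 tilt z [ 0.0162  0.0083 -0.9998] | shift [ 2.7  0.4 15.8] turn -0.003 F [0.1 0.1 0.2] q6 -1.57
```

Emit:
drive_tool --pt "2.7 0.4 12 -0.003 0.4" --pt "2.7 0.4 16.5 -0.003 0.4" --pt "2.7 0.4 16.5 -0.003 -0.3" --pt "2.7 0.4 16.5 -0.003 -1" --pt "2.7 0.4 16.5 -0.003 -1"

```text
clock: 17.35
position: [0.6679, -0.076, 0.0041]
ee_rot: [0.002, 0.785, 0.619, 0.009]
contact_force: [0.4, 0.7, 4.3]
width: 0.0289
```

Emit:
drive_tool --pt "0 0 0 0 -1" --pt "0 0 0 0 -1"

```text
clock: 17.55
position: [0.6679, -0.0759, 0.0042]
ee_rot: [0.002, 0.785, 0.619, 0.009]
contact_force: [-0.3, 0.2, -1.6]
width: 0.0286
```

```bash
python3 go.py 559.8 233.1 90 107
```

```text
t 17.55 pos [667.9 -75.9   4.2] phi 76.5 w 28.6 tilt z [ 0.0178  0.0079 -0.9998] | shift [ 276.2 -176.   -85.3] turn -0.532 F [-0.3  0.2 -1.6] q6 -1.57
```

Emit:
drive_tool --pt "0 0 -45 0 -1" --pt "13 -8 -85 0 -1" --pt "50 -32 -85 -0.12 -1" --pt "90 -57 -85 -0.24 -1" --pt "130 -83 -85 -0.36 -1"

```text
clock: 18.05
position: [0.6156, 0.0702, 0.0898]
ee_rot: [0.004, 0.66, 0.751, 0.009]
contact_force: [0.9, 0.2, -1.9]
width: 0.0289
```

```bash
python3 go.py 559.8 233.1 90 107
```

```text
t 18.05 pos [615.6  70.2  89.8] phi 97.32 w 28.9 tilt z [ 0.0185  0.0081 -0.9998] | shift [168.7 -34.5   0. ] turn -0.169 F [ 0.9  0.2 -1.9] q6 -1.71
```

Emit:
drive_tool --pt "46 -9.5 0 -0.1 -1" --pt "92 -19 0 -0.169 -1" --pt "138 -28 0 -0.169 -1" --pt "168 -34.5 0 -0.169 -1" --pt "168 -34.5 15 -0.169 -1"

```text
clock: 18.55
position: [0.5597, 0.2371, 0.0767]
ee_rot: [0.005, 0.593, 0.805, 0.011]
contact_force: [0.2, -0.4, -1.3]
width: 0.0286
```

```bash
python3 go.py 559.8 233.1 40 107
```

```text
t 18.55 pos [559.7 237.1  76.7] phi 107.26 w 28.6 tilt z [ 0.0218  0.0111 -0.9997] | shift [-4.  -2.  36.6] turn 0.005 F [ 0.2 -0.4 -1.3] q6 -1.59
```

Emit:
drive_tool --pt "-4 -1.8 25 0.005 -1" --pt "-4 -1.8 36 0.005 -1" --pt "-4 -1.8 36 0.005 -1" --pt "-4 -1.8 36 0.005 -1"

```text
clock: 18.95
position: [0.5603, 0.233, 0.0408]
ee_rot: [0.005, 0.595, 0.804, 0.011]
contact_force: [-0.5, -0.2, -1.0]
width: 0.029
```

```bash
python3 go.py 559.8 233.1 14.5 107;python3 - <<'E'
from h import *
C=cal('wrist')
im=manip.get_image('wrist');cv2.imwrite('pics/w10.png',im)
print(proj([[.5364,.3095,.01],[.5598,.2331,.01]],C))
t=manip.get_image('top');cv2.imwrite('pics/t10.png',cv2.resize(t[150:270,140:270],None,fx=5,fy=5,interpolation=2)[:600])
E
```

```text
t 18.95 pos [560.3 233.   40.8] phi 106.95 w 29.0 tilt z [ 0.0218  0.0111 -0.9997] | shift [ 0.2 -1.1 26.3] turn -0.001 F [-0.5 -0.2 -1. ] q6 -1.59
[[442.30695248 230.01567957]
 [320.21798156 230.40815205]]
```

View pics/w10.png

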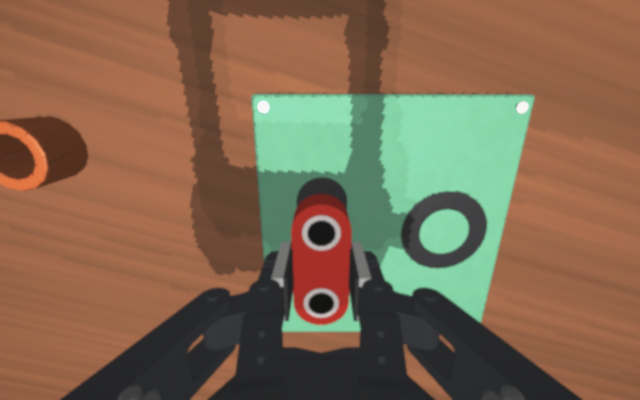

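View pics/t10.png

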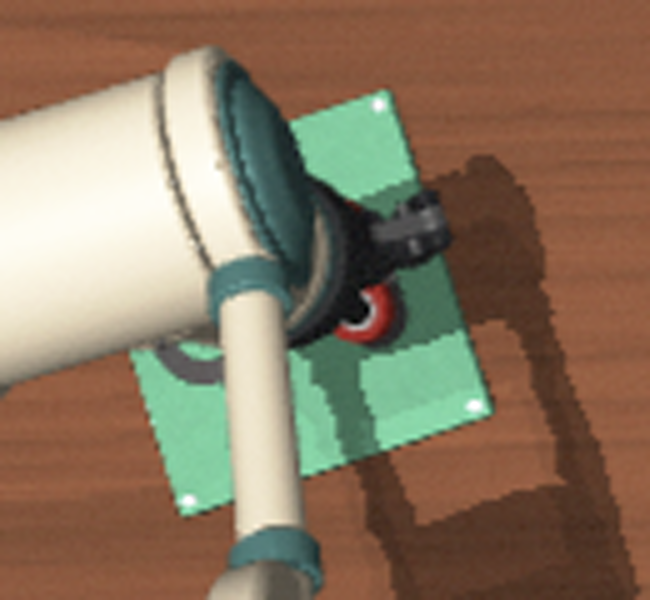

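The link (321,265) lines up with its bar. The ring is at (444,230), predicted (442,230). Lowering.

Emit:
drive_tool --pt "0.1 -0.8 13 0 -1" --pt "0.1 -1 24 0 -1" --pt "0.1 -1 27.5 0 -1" --pt "0.1 -1 27.5 0 -1" --pt "0.1 -1 27.5 0 -1"

```text
clock: 19.55
position: [0.5599, 0.2328, 0.0142]
ee_rot: [0.006, 0.595, 0.803, 0.011]
contact_force: [-2.8, -1.5, 4.4]
width: 0.0288
```

```bash
python3 go.py 560.1 233.1 14 107
```

```text
t 19.55 pos [559.9 232.8  14.2] phi 106.94 w 28.8 tilt z [ 0.0221  0.0109 -0.9997] | shift [0.2 0.3 0.2] turn -0.001 F [-2.8 -1.5  4.4] q6 -1.59
```

Emit:
drive_tool --pt "0.1 0.2 0 0 0.0" --pt "0.1 0.2 0 0 0.1" --pt "0 0 -15 0 0.1" --pt "0 0 -55 0 0.3" --pt "0 0 -95 0 0.6"

```text
clock: 20.05
position: [0.5571, 0.2316, 0.1089]
ee_rot: [0.005, 0.595, 0.803, 0.01]
contact_force: [-0.2, 0.6, -0.1]
width: 0.0676
```

```bash
python3 go.py 434.6 -67.8 110 107
```

```text
t 20.05 pos [557.1 231.6 108.9] phi 106.94 w 67.6 tilt z [ 0.0194  0.0103 -0.9998] | shift [-250.7 -204.4   -6.6] turn -0.001 F [-0.2  0.6 -0.1] q6 -1.59
```

Emit:
drive_tool --pt "-38 -31 -3 0 0.7" --pt "-76 -62 -4 0 0.7" --pt "-114 -93 -5 0 0.7" --pt "-152 -124 -6 0 0.7" --pt "-190 -155 -6 0 0.7"

```text
clock: 20.55
position: [0.4635, 0.0032, 0.1108]
ee_rot: [0.005, 0.595, 0.804, 0.01]
contact_force: [0.5, -1.3, 0.1]
width: 0.0729
```

```bash
python3 go.py 434.6 -67.8 110 107
```

```text
t 20.55 pos [463.5   3.2 110.8] phi 106.99 w 72.9 tilt z [ 0.0204  0.0099 -0.9997] | shift [-59.4 -48.3  -0.5] turn -0.0 F [ 0.5 -1.3  0.1] q6 -2.03
```

Emit:
drive_tool --pt "-35 -28 0 0 0.7" --pt "-58 -47 0 0 0.7" --pt "-58 -47 20 0 0.7" --pt "-58 -47 40 0 0.7" --pt "-58 -47 40 0 0.7"

```text
clock: 21.05
position: [0.4343, -0.0654, 0.0676]
ee_rot: [0.003, 0.595, 0.803, 0.009]
contact_force: [-1.1, -0.4, 0.9]
width: 0.0723
```

```bash
python3 go.py 434.6 -67.8 2.5 107;python3 - <<'E'
from h import *
C=cal('wrist')
im=manip.get_image('wrist');cv2.imwrite('pics/w11.png',im)
print(proj([[.4346,-.0678,.018]],C))
t=manip.get_image('top');cv2.imwrite('pics/t11.png',cv2.resize(t[150:270,140:270],None,fx=5,fy=5,interpolation=2)[:600])
E
```

```text
t 21.05 pos [434.3 -65.4  67.6] phi 106.93 w 72.3 tilt z [ 0.0158  0.0116 -0.9998] | shift [-2.8 -1.6 65.1] turn -0.001 F [-1.1 -0.4  0.9] q6 -2.2
[[316.28098348 219.11663568]]
```

View pics/w11.png

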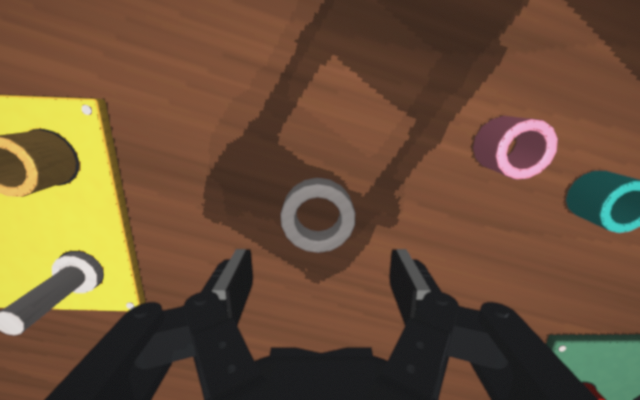

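View pics/t11.png

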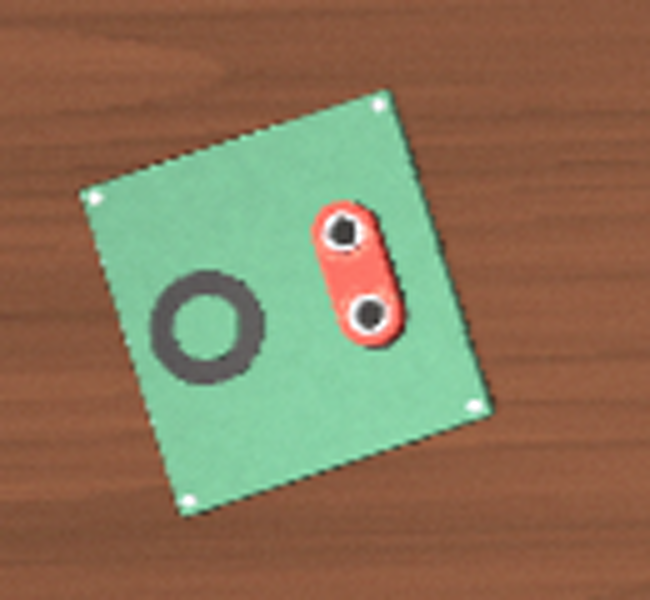

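The red link is on its bar. The collar is at (318,217), predicted (316,219). Descending around it.

Emit:
drive_tool --pt "-2.5 -2 25 0 0.7" --pt "-2.5 -2 50 0 0.7" --pt "-2.5 -2 55 0 0.7" --pt "-2.5 -2 55 0 0.7"

```text
clock: 21.55
position: [0.4364, -0.0678, 0.0146]
ee_rot: [0.005, 0.595, 0.804, 0.01]
contact_force: [0.2, -0.2, 0.4]
width: 0.0726
```

```bash
python3 go.py 434.3 -67.5 2.5 107
```

```text
t 21.55 pos [436.4 -67.8  14.6] phi 107.02 w 72.6 tilt z [ 0.0193  0.0104 -0.9998] | shift [ 0.8 -2.2 12. ] turn 0.0 F [ 0.2 -0.2  0.4] q6 -2.21
```

Emit:
drive_tool --pt "0.8 -2.3 10 0 0.7" --pt "0.8 -2.3 12.5 0 0.7" --pt "0.8 -2.3 12.5 0 0.1" --pt "0.8 -2.3 12.5 0 -1" --pt "0.8 -2.3 12.5 0 -1"

```text
clock: 22.05
position: [0.4343, -0.0675, 0.0027]
ee_rot: [0.005, 0.595, 0.804, 0.01]
contact_force: [-1.6, 1.0, 5.3]
width: 0.0516
```

Emit:
drive_tool --pt "0 0 0 0 -1" --pt "0 0 0 0 -1"

```text
clock: 22.25
position: [0.4345, -0.0676, 0.0029]
ee_rot: [0.005, 0.595, 0.804, 0.01]
contact_force: [-0.7, -0.5, -0.9]
width: 0.0519
```

```bash
python3 go.py 536.4 309.4 90 107
```

```text
t 22.25 pos [434.5 -67.6   2.9] phi 107.01 w 51.9 tilt z [ 0.0204  0.0102 -0.9997] | shift [331.  209.7 -81.2] turn 0.0 F [-0.7 -0.5 -0.9] q6 -2.21
```

Emit:
drive_tool --pt "0 0 -45 0 -1" --pt "12 8 -85 0 -1" --pt "50 32 -85 0 -1" --pt "90 57 -85 0 -1" --pt "130 82 -85 0 -1"

```text
clock: 22.75
position: [0.4734, 0.0811, 0.0906]
ee_rot: [0.006, 0.595, 0.804, 0.01]
contact_force: [1.3, -0.2, -1.4]
width: 0.0518
```

```bash
python3 go.py 536.4 309.4 90 107
```

```text
t 22.75 pos [473.4  81.1  90.6] phi 106.94 w 51.8 tilt z [ 0.0215  0.01   -0.9997] | shift [200.  126.7   4.2] turn -0.001 F [ 1.3 -0.2 -1.4] q6 -1.86
```

Emit:
drive_tool --pt "40 25 4 0 -1" --pt "80 51 4 0 -1" --pt "120 76 4 0 -1" --pt "160 101 4 0 -1" --pt "200 126.5 4 0 -1"

```text
clock: 23.25
position: [0.536, 0.3112, 0.0897]
ee_rot: [0.006, 0.595, 0.804, 0.01]
contact_force: [1.4, -0.6, -2.9]
width: 0.052
```

Emit:
drive_tool --pt "0 0 20 0 -1" --pt "0 0 40 0 -1" --pt "0 0 40 0 -1" --pt "0 0 40 0 -1"

```text
clock: 23.65
position: [0.5364, 0.3113, 0.0491]
ee_rot: [0.005, 0.595, 0.804, 0.009]
contact_force: [-0.7, -0.3, -1.9]
width: 0.0521
```

```bash
python3 go.py 536.4 309.4 13 107;python3 - <<'E'
from h import *
C=cal('wrist')
im=manip.get_image('wrist');cv2.imwrite('pics/w12.png',im)
s,p,r=stt()
print(proj([[.5364,.3094,.01],p+[0,0,.0153]],C))
E
```

```text
t 23.65 pos [536.4 311.3  49.1] phi 106.97 w 52.1 tilt z [ 0.0191  0.0086 -0.9998] | shift [-1.9 -1.3 36.1] turn -0.0 F [-0.7 -0.3 -1.9] q6 -1.45
[[317.19219689 225.10806642]
 [319.7014325  274.31337314]]
```

View pics/w12.png

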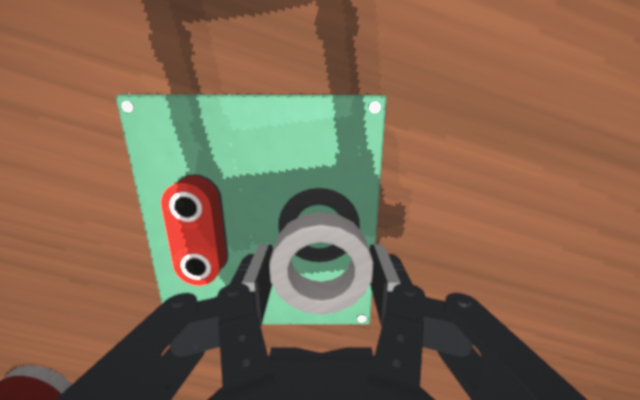

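The collar is at (321,263) above its ring (319,225), and the finger is clear of the red link at (194,230). Lowering.

Emit:
drive_tool --pt "-1.5 -1.2 15 0 -1" --pt "-1.5 -1.3 30 0 -1" --pt "-1.5 -1.3 36 0 -1" --pt "-1.5 -1.3 36.5 0 -1" --pt "-1.5 -1.3 36.5 0 -1"

```text
clock: 24.2
position: [0.5378, 0.31, 0.0144]
ee_rot: [0.006, 0.595, 0.803, 0.011]
contact_force: [-0.3, -0.0, -2.4]
width: 0.0517
```

```bash
python3 go.py 536.4 309.7 12.5 107
```

```text
t 24.2 pos [537.8 310.   14.4] phi 106.93 w 51.7 tilt z [ 0.0225  0.0101 -0.9997] | shift [ 0.1 -1.5  1.8] turn -0.001 F [-0.3 -0.  -2.4] q6 -1.46
```

Emit:
drive_tool --pt "0 -1.6 0.5 0 -1" --pt "0 -1.6 2.2 0 -1" --pt "0 -1.6 2.4 0 -1"

```text
clock: 24.5
position: [0.5369, 0.3098, 0.0129]
ee_rot: [0.006, 0.595, 0.803, 0.011]
contact_force: [-0.7, -1.0, 2.8]
width: 0.0521
```

```bash
python3 go.py 536.4 309.7 12.5 107
```

```text
t 24.5 pos [536.9 309.8  12.9] phi 106.94 w 52.1 tilt z [ 0.0239  0.0107 -0.9997] | shift [ 0.  -0.5  0.3] turn -0.001 F [-0.7 -1.   2.8] q6 -1.46
```

Emit:
drive_tool --pt "0 -0.4 0.2 0 0.3" --pt "0 -0.4 0 0 0.45" --pt "0 -0.4 0 0 0.45" --pt "0 0 -20 0 0.45" --pt "0 0 -60 0 0.45"

```text
clock: 25.0
position: [0.533, 0.3081, 0.0702]
ee_rot: [0.004, 0.595, 0.803, 0.008]
contact_force: [-0.0, -0.2, -0.2]
width: 0.0621
```

Emit:
drive_tool --pt "0 0 -50 0 0.5" --pt "-10 -50 -80 0 0.5" --pt "-25 -90 -80 0 0.5" --pt "-50 -130 -80 0 0.5" --pt "-80 -170 -80 0 0.5"

```text
clock: 25.5
position: [0.3908, 0.1808, 0.1472]
ee_rot: [0.005, 0.594, 0.804, 0.008]
contact_force: [0.8, -1.1, 0.3]
width: 0.0641
```

Emit:
drive_tool --pt "-50 0 0 0 0.5" --pt "-100 0 0 0 0.5" --pt "-150 0 0 0 0.5" --pt "-180 0 0 0 0.5" --pt "-180 0 0 0 0.5"

```text
clock: 26.0
position: [0.4454, 0.0052, 0.1472]
ee_rot: [0.006, 0.596, 0.803, 0.008]
contact_force: [-0.0, 0.7, 0.7]
width: 0.0642
```

```bash
python3 - <<'E'
from h import *
t=manip.get_image('top');cv2.imwrite('pics/t13.png',t)
s=manip.get_image('side');cv2.imwrite('pics/s13.png',s)
cv2.imwrite('pics/b13.png',np.hstack([cv2.resize(t[150:270,140:270],(400,369),interpolation=2),cv2.resize(t[165:285,360:490],(400,369),interpolation=2)]))
print(manip.get_state()['clock'],manip.get_state()['position'])
E
```

```text
26.1 [0.44338838 0.00838539 0.14677048]
```

View pics/t13.png

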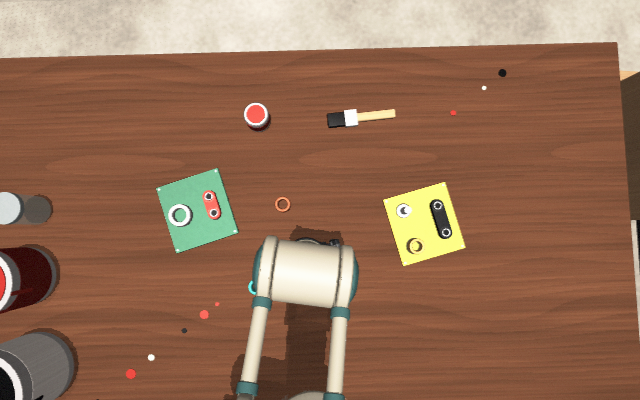

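View pics/b13.png

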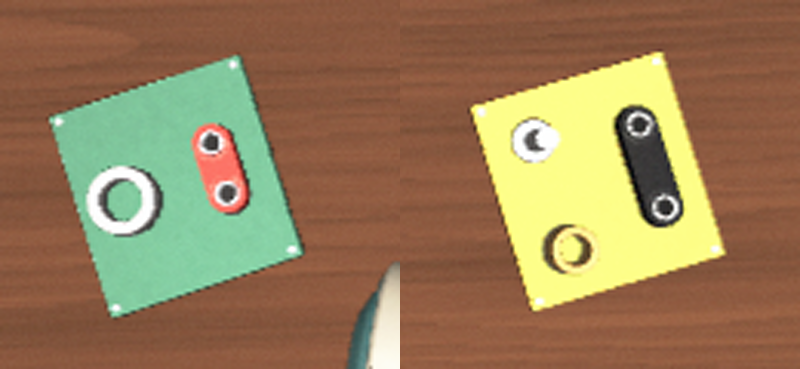

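View pics/s13.png

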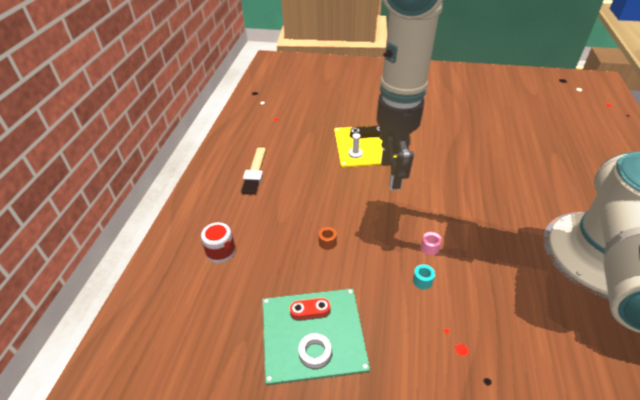

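```bash
python3 - <<'E'
from h import *
im=cv2.imread('pics/t13.png');C=cal('top');hsv=cv2.cvtColor(im,cv2.COLOR_BGR2HSV)
Hh,S,V=[hsv[...,i].astype(int) for i in range(3)]
def ell(mask,box,h,name,tgt):
    m=np.zeros(mask.shape,np.uint8);x0,y0,x1,y1=box;m[y0:y1,x0:x1]=mask[y0:y1,x0:x1]
    cn,_=cv2.findContours(m,0,2);c=max(cn,key=cv2.contourArea);f=np.zeros_like(m);cv2.drawContours(f,[c],-1,1,-1)
    ys,xs=np.nonzero(f);P=back(np.c_[xs,ys],h,C)*1000;mm=P.mean(0);w,v=np.linalg.eigh(np.cov((P-mm).T))
    print(name,mm.round(1),(4*np.sqrt(w)).round(1),round(np.degrees(np.arctan(v[1,1]/v[0,1])),1),'err',(mm-tgt).round(1))
ell((S<60)&(V<170),(426,192,458,246),.022,'black',(510.2,-323.1))
ell((Hh<8)&(S>110)&(V>150),(198,182,226,226),.026,'red',(559.8,233))
ell((S<40)&(V>190),(165,200,194,230),.028,'collar',(536.4,309.5))
ell((S<40)&(V>160),(392,200,414,220),.018,'pin head',(533.2,-234))
# brass: best-projected ring template on brass-coloured dark/inner edge
cv2.imwrite('pics/c14.png',cv2.resize(im[228:264,396:434],(760,720)[:2],interpolation=1)[:600])
g=im.copy()
th=np.linspace(0,6.28,60)
big=cv2.resize(im[230:262,398:432],None,fx=17,fy=17,interpolation=1)
for r,z,col in((19,.04,(255,0,0)),(19,.01,(0,0,255)),(12,.04,(0,255,0))):
    q=proj([[(446.3+r*np.cos(a))/1000,(-257+r*np.sin(a))/1000,z] for a in th],C)
    cv2.polylines(big,[(((q-[398,230])+.5)*17).astype(np.int32)],True,col,1)
cv2.imwrite('pics/c14.png',big)
E
```

```text
black [ 509.6 -322.9] [ 34.5 106.1] 14.7 err [-0.6  0.2]
red [560.2 232.2] [33.8 76.5] 16.2 err [ 0.4 -0.8]
collar [536.9 310. ] [53.  53.4] 38.3 err [0.5 0.5]
pin head [ 533.  -233.9] [33.3 36.4] -80.8 err [-0.2  0.1]
```

View pics/c14.png

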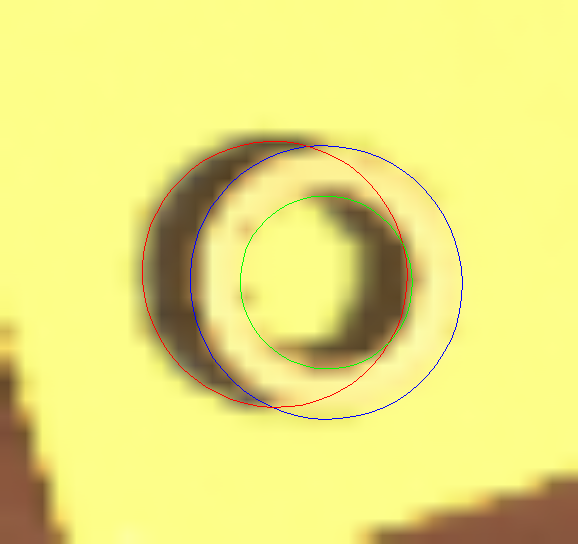

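Every part is within about 1 mm and 1° of its silhouette, and the arm is clear. Handing in.

```bash
python3 - <<'E'
from rig import manip
print(manip.sign_off(), manip.get_state()['clock'])
E
```

```text
the job is handed in; nothing more can be done
the job is handed in; nothing more can be done
```

Both kits are made up and handed in, at about 26 s on the robot's clock. I placed the black link, brass bush, pin, red link and steel collar in that order. Each part was let go on its own silhouette, and the arm was clear at hand-in.

- **Final positions:** measured in the last top picture, the black link, red link, collar and pin are within about 1 mm of their silhouettes. The links are within about 1° of the board lines. I judged the bush only by overlaying its outline on the picture; it is also within about 1 mm.
- **Pin:** it stands upright on its head, as seen in the side view.
- **Left alone:** the rusty bush, paint tin and brush show at their starting pixels in the last pictures, and the pink and turquoise bushes were not touched.
- **Disagreements:** the wrist and top cameras differed by about 1 mm, so I split the difference. An earlier hand reading put the bush 1.2 mm off its ring; the final overlay did not show that. The tool picked up a small tilt of up to 1.5° during the job, and the parts still sat flat.

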